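# Unlock, shift and relock a flange carriage with its pull knob

### The job

Bring the steel flange on its carriage from the loading place to the locked working place at the marking head: pull the red lock knob up until it clicks and stays out by itself, and let go of it; then slide the carriage by its orange paddle towards the marking head. Push the knob back in and get its pin into the hidden working hole, which has to be found by feel, so that in the end the knob is fully home and the carriage is locked there. Do not touch the flange with the robot, and leave the loose fittings, can and hammer where they are.

Things in the scene. Friction and masses are not known exactly. Their poses are not given: they have to be found in the camera images.
- station: green and dark steel marking station fixed to the table; origin: centre of the underside of its 270 x 440 x 12 mm base plate. x points from the lock knob's side to the marking head's column, z up. Knob axis at x -105, y 0. A green hood 50 mm wide (y -48 to 208, top z 64) under the knob hides the index bar of the carriage. The carriage slides along -y.
- head_tip (a point): lowest point, 102 mm above the table, of the marking head: a grey cylinder 32 mm across with a yellow ring and a steel stylus, overhanging the flange's place from a green column 202 mm high that stands 62 mm from here in station +x.
- lock_knob (a joint): rise of the lock knob in m: 0 fully home, pin 9 mm deep in a lock hole; 0.009 pin resting on the bar, no hole below; 0.020 stop. A spring (2.5 to 5 N) pushes it home. Pulling over the detent ridge (near 0.014) takes up to 18 N; it then clicks and stays out by itself at 0.018 to 0.020. Pushing back over the ridge takes 3 to 7 N; below 0.010 the spring moves it.
- knob_top (a point): centre of the top of the lock knob, a red upright cylinder 32 mm across, 18 mm high, moving straight up and down. When home this point is 104 mm above the table and the red head's underside 86 mm; below it are an 8 mm neck and a steel bushing 24 mm across, whose top is 78 mm above the table.
- carriage (a joint): travel of the carriage in m along station -y: 0 loading place (start, locked by the pin), 0.140 end stop. The working hole, hidden under the hood, meets the pin somewhere between 0.088 and 0.127, anew each time. It is 11 mm long, the pin 8 mm. With the pin resting on the bar the carriage slides on (3 to 7 N) until the pin drops in and stops it; a hard push may keep the pin from sinking fully.
- paddle (a point): point in the middle of the width and thickness of the orange upright push paddle on the carriage, 105 mm above the table. The paddle is 50 mm wide (station x), 14 mm thick (station y), and stands from 44 to 125 mm above the table. Pushing its +y face slides the carriage towards the marking head; the other face serves to push it back.
- nest (a point): middle of the flange's place on the carriage's top face, 44 mm above the table and 110 mm from the paddle in station -y; a brass spigot 30 mm across and 16 mm high stands there inside the flange's bore.
- flange: the steel flange to be marked: loose, 104 mm across, rim 14 mm thick, hub up to 22 mm, bore 33 mm, lying flat on the carriage over the brass spigot; origin at the centre of its underside.
- coupling_a: a black steel pipe coupling, a tube 48 mm across and 45 mm high, standing on the station's base plate; origin at the middle of its underside. Not part of the job.
- coupling_b: a black steel pipe coupling, a tube 42 mm across and 40 mm high, standing on the station's base plate; origin at the middle of its underside. Not part of the job.
- marker_can: a spray can with a blue label, 52 mm across and 150 mm high, standing on the station's base plate; origin at the middle of its underside. Not part of the job.
- elbow: a grey 90-degree pipe elbow, about 80 by 80 by 42 mm, lying on the table; origin at the middle of its underside. Not part of the job.
- hammer: a hammer lying on the table; origin at the middle of its underside. Not part of the job.
- cap_nut: a brass cap nut, 44 mm across and 30 mm high, on the station's base plate; origin at the middle of its underside. Not part of the job.
There are look-alikes about, which are no part of the job. Of the things that look like the flange, the largest one is meant.

How it is judged:
By the outcome, as a careful person would: the job done as asked, in the order asked, and still so for the second after the job is handed in, with the robot touching nothing.
It also fails if it takes over 64 s, if anything falls off the work surface, if the arm or the gripper's body presses on something with over 40 N, if the wrist force passes 120 N, or if a joint passes its speed limit or range.

### The arm

A 6-joint arm with a two-finger parallel gripper is mounted at the origin on the work surface. World frame = base frame: x ahead of the robot, y to its left, z up, the work surface at z = 0. Lengths are in m, angles in rad, forces in N, time in s.
With the tool pointing down it reaches from about 0.425 to 0.925 m from the base axis. Payload 12.5 kg.
Tool frame: the origin (TCP) lies on the centre line of the jaws, within the pads' length; the fingertips stand 11 mm ahead of it and the grasp point (between the pads) lies 8 mm behind it; z points along the fingers, y is the line along which they close (so a half turn about z gives the same grasp; the last joint's range is limited). The gripper opens to 85 mm and grips with 20 to 120 N. Pads are 22 mm wide; open, the fingers measure 114 mm over their backs; the gripper's body (76 mm by 85 mm) begins 54 mm behind the grasp point. The pads swing forward as they close: fully open they stand 13 mm farther back than shut.
Start: joints at [-1.346, 0.491, 1.559, -0, 1.092, -0.106], TCP at [0.203, -0.591, 0.242] pointing down, gripper open.
Joint ranges: [-3.1, 3.1], [-0.84, 2.19], [0.05, 2.79], [-1.13, 4.28], [0.06, 2.93], [-2.69, 2.69]. Speed limits (rad/s): [2.22, 2.22, 2.79, 3.14, 3.14, 3.14].

### API

Orientations are given as a 3x3 rotation matrix whose columns are the frame's x, y, z axes.
In Python, from station import robot gives the robot as it stands.
- The arm moves only by the tool send_rows, never from a script. Its argument "rows" is one flat list of numbers, 7 for each row, row after row: the turn, a rotation vector about the tool's x, y, z in rad, then the shift along the tool's x, y, z in cm, then the closure, from 0 (fully open) to 1 (shut). In form: [ax, ay, az, dx, dy, dz, jaw, ax, ay, az, dx, dy, dz, jaw, ...]. A call has 1 to 12 rows; each row shifts and turns the commanded pose from where the row before left it, along the tool's axes as they then stand; what a row does not reach is not made up. A row lasts 1/12 s, in which the tool goes at most 41.7 mm and 7.16 degrees, less where a joint would pass 70% of its speed; a pose out of reach is approached as far as the arm can. A call with a gripper value outside its range is refused whole. The fingers move at their own pace and stop on an object; "force" is the grip in N (left out, the last holds). Time passes only in rows, so rows that do not move let the fingers close. It gives the time, the measured TCP pose, the force, the opening and the grip force at its end, in the units of the state.
- robot.state(): the state, without advancing time (a new reading comes with each control period).
- robot.grab_frame(name): name is "scene" or "top" or "wrist"; returns a dict with "pixels" (480x640x3 uint8, blue, green, red), "fov_y" (degrees; the focal length in pixels is half the picture's height over the tangent of half this angle, whatever the lens; pixels are square), "cx", "cy" (the principal point, pixels), "eye" and "orientation" of the camera in the world. Camera axes: x right, y down, z forward; pixel columns grow to the right and rows downward; lengths in m; the calibration is good to about 2 mm. A picture is of the moment at which its call begins. There is no depth.
- robot.job_done(): hands the job in; it is judged then, once.
The state is a dict: "clock": time; "joint_pos": joint angles; "qd": joint speeds; "joint_efforts": joint torques, N m; "eef_pos": TCP position; "tcp_rot": TCP orientation; "wrist_force": force on the tool from outside, world axes, zero at the start; "torque": the same for the moment, N m; "width": opening from 0.0 (shut) to 1.0 (fully open); "gripper_force": force on a finger pad.
Only numpy, scipy, OpenCV 4.12 (cv2) and the standard library are available. Lean on these libraries where they do the work, as an engineer would, in place of code of your own. Each camera call takes 0.05 s, during which the arm holds its last target. There are 200 camera calls.

## Working session

There is one attempt and no reset: what is moved stays moved. The work goes in short steps, Python scripts to look and compute and a tool call to move; the robot and the scene stay as the last step left them, time stands still between calls to the robot, and variables do not carry over. Pictures are saved under pics/ and viewed, at most 10 in all, crops included, and the job is handed in when it is done.

Besides the shell and the picture viewer there is one more tool, called after "Call:" as name(argument=value, ...) on one line, values as JSON. send_rows: Moves the arm, as the interface text tells. Its arguments: {"type":"object","properties":{"rows":{"type":"array","items":{"type":"number"}},"force":{"type":"number"}},"required":["rows"]}

```bash
mkdir -p pics; ls; python3 - <<'E'
from station import robot
import cv2,numpy as np,json
np.set_printoptions(precision=4,suppress=True)
for n in ("scene","top"):
    f=robot.grab_frame(n); cv2.imwrite(f"pics/{n}0.png",f["pixels"])
    print(n,f["fov_y"],f["cx"],f["cy"],f["eye"],np.array(f["orientation"]).tolist())
s=robot.state();print(s["clock"],s["eef_pos"],s["tcp_rot"],s["wrist_force"],s["width"])
E
```

```text
pics
scene 46.21074890358139 309.3893504209058 241.69622284207264 [1.2051 0.2646 1.003 ] [[-0.3803930667316508, 0.7577430300455604, -0.5302137448235975], [0.9247908226392755, 0.31658086798351925, -0.21104143761113348], [0.007940349152415276, -0.5706155049104209, -0.8211789673458297]]
top 55.46823160055962 320.13271227262993 239.18672335527916 [0.469  0.0381 0.9421] [[-0.012981675460325906, -0.9843448507406743, 0.1757745457185495], [-0.9998942133590504, 0.01162591029109806, -0.008740726571012401], [0.006560350091925914, -0.1758694203954258, -0.9843916439997084]]
0.1 [ 0.203  -0.5909  0.2418] [[ 0.9458  0.3248 -0.0002]
 [ 0.3248 -0.9458  0.001 ]
 [ 0.0001 -0.001  -1.    ]] [-0.4014 -0.5592  0.0194] 0.9949994249363415
```

View pics/scene0.png

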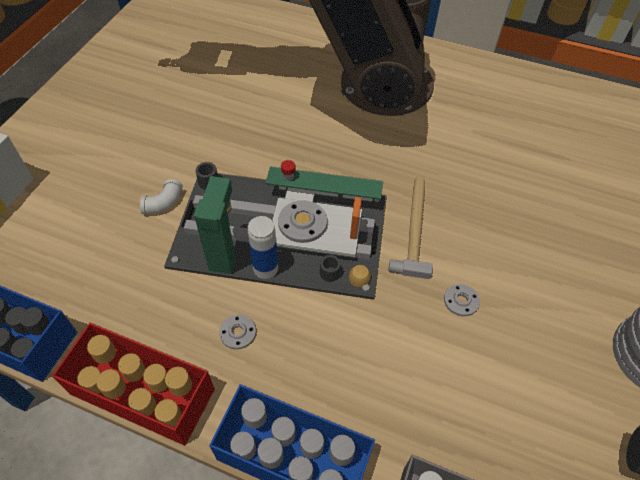

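View pics/top0.png

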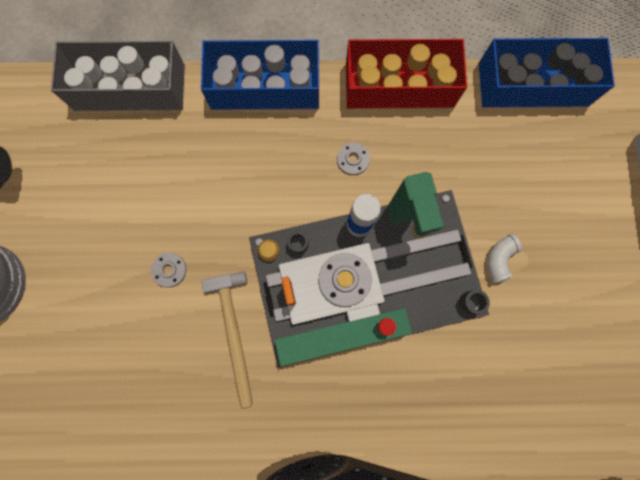

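Scene view: red knob at (288,168), orange paddle (357,217), large flange on the carriage (302,220). Top view: knob (388,327), paddle (288,291), flange (345,279). Look-alikes of the flange are the small loose ones at top (353,158) and (168,270), and I choose the one on the carriage. The red bin at (407,75) could be confused with the knob by colour. I choose the small red disc on the green hood.

```bash
cat > h.py <<'E'
import cv2,numpy as np
from station import robot
np.set_printoptions(precision=4,suppress=True)
def ray(f,p):
    fl=240/np.tan(np.radians(f["fov_y"]/2))
    d=np.array(f["orientation"])@np.array([(p[0]-f["cx"])/fl,(p[1]-f["cy"])/fl,1.])
    return np.array(f["eye"]),d/np.linalg.norm(d)
def plane(f,p,z):
    o,d=ray(f,p); return o+d*(z-o[2])/d[2]
def tri(f,p,g,q):
    a,d=ray(f,p);b,e=ray(g,q)
    t=np.linalg.lstsq(np.c_[d,-e],b-a,rcond=None)[0]
    x,y=a+d*t[0],b+e*t[1]; return (x+y)/2,np.linalg.norm(x-y)
def blobs(f,lo,hi,amin=40,roi=None):
    h=cv2.cvtColor(f["pixels"],cv2.COLOR_BGR2HSV); m=cv2.inRange(h,np.array(lo),np.array(hi))
    if roi:
        k=np.zeros_like(m);k[roi[1]:roi[3],roi[0]:roi[2]]=1;m=m*k
    cs=cv2.findContours(m,cv2.RETR_EXTERNAL,cv2.CHAIN_APPROX_NONE)[0]
    return sorted([c for c in cs if cv2.contourArea(c)>amin],key=cv2.contourArea,reverse=True)
def cen(c):
    M=cv2.moments(c);return np.array([M["m10"],M["m01"]])/M["m00"]
RED=((0,150,60),(6,255,255));ORG=((8,170,120),(16,255,255));GRN=((65,80,30),(90,255,255))
E
python3 - <<'E'
from h import *
S=robot.grab_frame("scene");T=robot.grab_frame("top")
for n,c,rs,rt in (("knob",RED,(270,150,310,190),(365,305,410,350)),("paddle",ORG,(340,190,370,245),(275,270,300,310))):
    a=blobs(S,*c,10,rs);b=blobs(T,*c,10,rt)
    for nm,l in(("S",a),("T",b)):
        for x in l[:2]: print(n,nm,cen(x),cv2.contourArea(x),cv2.boundingRect(x))
    print(tri(S,cen(a[0]),T,cen(b[0])))
g=blobs(T,*GRN,200,(265,300,420,370))[0]
r=cv2.minAreaRect(g);bx=cv2.boxPoints(r);print(bx);print(np.array([plane(T,p,.064) for p in bx]))
E
```

```text
knob S [287.5625 166.8009] 144.0 (281, 160, 14, 15)
knob T [386.6751 326.5142] 217.5 (378, 318, 18, 18)
(array([ 0.4568, -0.0874,  0.0976]), np.float64(0.0019426973533015653))
paddle S [356.5106 206.5426] 94.0 (353, 197, 8, 21)
paddle T [287.6278 291.1065] 180.0 (282, 277, 13, 28)
(array([0.5215, 0.0913, 0.1221]), np.float64(0.0024820049332327397))
[[273.5294 340.1177]
 [404.5883 307.353 ]
 [410.9413 332.7647]
 [279.8824 365.5294]]
[[ 0.4342  0.1203  0.064 ]
 [ 0.492  -0.129   0.064 ]
 [ 0.4444 -0.1388  0.064 ]
 [ 0.3879  0.1083  0.064 ]]
```

Call:
send_rows(rows=[0, 0, 0.104, 0, 0, 0, 0.3, 0, 0, 0, 2.4, -2.9, 0, 0.3, 0, 0, 0, 2.4, -2.9, 0, 0.3, 0, 0, 0, 2.4, -2.9, 0, 0.3, 0, 0, 0, 2.4, -2.9, 0, 0.3, 0, 0, 0, 2.4, -2.9, 0, 0.3, 0, 0, 0, 2.4, -2.9, 0, 0.3, 0, 0, 0, 2.4, -2.9, 0, 0.3, 0, 0, 0, 2.4, -2.9, 0, 0.3, 0, 0, 0, 2.4, -2.9, 0, 0.3, 0, 0, 0, 2.4, -2.9, 0, 0.3, 0, 0, 0, 2.4, -2.9, 0, 0.3], force=80)

```text
clock: 1.2
eef_pos: [0.3889, -0.2192, 0.2424]
tcp_rot: [[0.974, 0.225, 0.0], [0.225, -0.974, -0.0], [0.0, 0.0, -1.0]]
wrist_force: [0.4, -0.6, -0.1]
width: 0.698
gripper_force: 0.0
```

Call:
send_rows(rows=[0, 0, 0, 2.4, -2.8, -0.5, 0.3, 0, 0, 0, 2.4, -2.8, -0.5, 0.3, 0, 0, 0, 2.4, -2.8, 0, 0.3, 0, 0, 0, 2.4, -2.9, 0, 0.3, 0, 0, 0, 0, 0, 0, 0.3])

```text
clock: 1.62
eef_pos: [0.4584, -0.0847, 0.2524]
tcp_rot: [[0.973, 0.229, 0.001], [0.229, -0.973, 0.001], [0.001, -0.0, -1.0]]
wrist_force: [-0.7, -0.4, -0.8]
width: 0.701
gripper_force: 0.0
```

```bash
python3 - <<'E'
from h import *
W=robot.grab_frame("wrist");s=robot.state();print(s["eef_pos"],s["clock"],W["eye"],W["fov_y"]);print(np.array(W["orientation"]))
cv2.imwrite("pics/w1.png",W["pixels"])
for c,n in((RED,"r"),(ORG,"o")):
  for b in blobs(W,*c,60)[:3]: print(n,cen(b),cv2.boundingRect(b),cv2.minAreaRect(b),plane(W,cen(b),.104))
E
```

```text
[ 0.4575 -0.0866  0.2523] 1.6667 [ 0.5354 -0.0663  0.3842] 64.12017041451817
[[ 0.2298 -0.9264 -0.2984]
 [-0.9732 -0.2191 -0.0692]
 [-0.0012  0.3063 -0.9519]]
r [323.2541 227.5554] (303, 207, 41, 42) ((323.0, 227.5), (41.0, 40.0), 90.0) [ 0.4598 -0.0863  0.104 ]
o [95.1417 78.0089] (53, 33, 87, 86) ((95.6673583984375, 74.67195129394531), (92.81121063232422, 76.01497650146484), 82.64761352539062) [0.5263 0.0879 0.104 ]
```

View pics/w1.png

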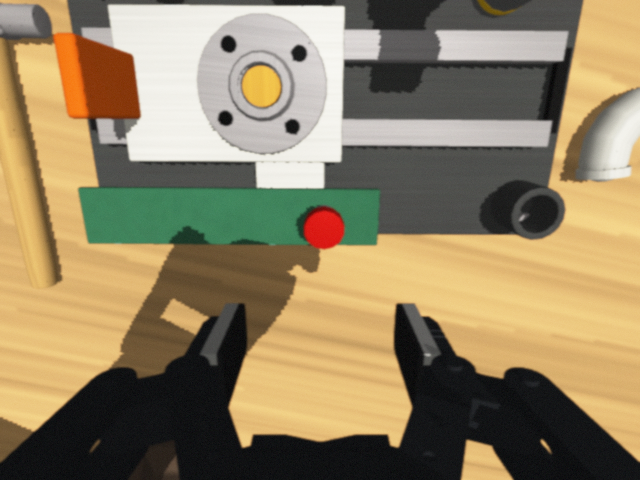

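The wrist view confirms it: knob at (323,227) on the green hood, large flange on the carriage at (262,87), and paddle at (95,75). The jaws are aligned with the hood.

Call:
send_rows(rows=[0, 0, 0, 0.15, 0, 3, 0.3, 0, 0, 0, 0, 0, 3.5, 0.3, 0, 0, 0, 0, 0, 3.5, 0.3, 0, 0, 0, 0, 0, 3, 0.3, 0, 0, 0, 0, 0, 2, 0.3, 0, 0, 0, 0, 0, 0.9, 0.3, 0, 0, 0, 0, 0, 0, 0.3, 0, 0, 0, 0, 0, 0, 0.3])

```text
clock: 2.33
eef_pos: [0.4582, -0.0895, 0.0937]
tcp_rot: [[0.975, 0.224, -0.0], [0.224, -0.975, -0.0], [-0.0, 0.0, -1.0]]
wrist_force: [-0.5, -0.2, 0.9]
width: 0.699
gripper_force: 0.0
```

```bash
python3 - <<'E'
from h import *
W=robot.grab_frame("wrist");s=robot.state();print(s["eef_pos"],s["clock"],s["wrist_force"])
cv2.imwrite("pics/w2.png",W["pixels"])
E
```

```text
[ 0.4585 -0.0894  0.0943] 2.3833 [ 0.3692 -0.4014 -0.4452]
```

View pics/w2.png

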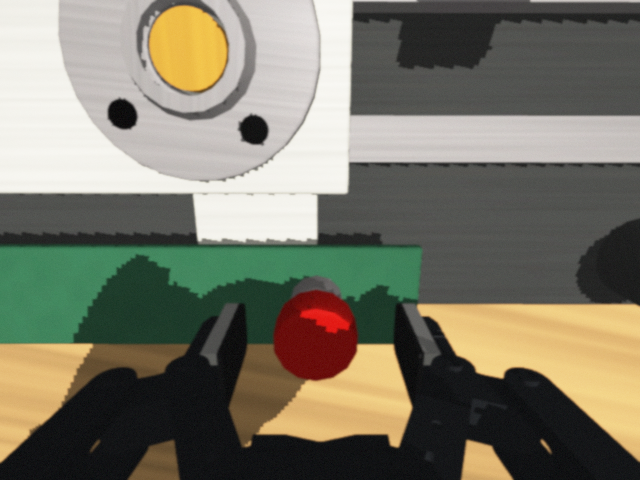

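The knob at (315,335) sits between the pads, about 2 mm left of their centre. I'll correct that and grip.

Call:
send_rows(rows=[0, 0, 0, 0.05, -0.2, 0.2, 0.3, 0, 0, 0, 0, 0, 0, 0.6, 0, 0, 0, 0, 0, 0, 0.9, 0, 0, 0, 0, 0, 0, 0.9, 0, 0, 0, 0, 0, 0, 0.9, 0, 0, 0, 0, 0, 0, 0.9], force=80)

```text
clock: 2.88
eef_pos: [0.4587, -0.0874, 0.0924]
tcp_rot: [[0.974, 0.225, 0.002], [0.225, -0.974, -0.001], [0.002, 0.002, -1.0]]
wrist_force: [-3.6, -4.7, 12.5]
width: 0.349
gripper_force: 78.1
```

Call:
send_rows(rows=[0, 0, 0, 0, 0, -0.3, 0.9, 0, 0, 0, 0, 0, -0.3, 0.9, 0, 0, 0, 0, 0, -0.3, 0.9, 0, 0, 0, 0, 0, -0.3, 0.9, 0, 0, 0, 0, 0, -0.3, 0.9, 0, 0, 0, 0, 0, -0.3, 0.9, 0, 0, 0, 0, 0, -0.1, 0.9, 0, 0, 0, 0, 0, 0, 0.9])

```text
clock: 3.55
eef_pos: [0.4585, -0.0874, 0.1111]
tcp_rot: [[0.974, 0.225, 0.001], [0.225, -0.974, -0.001], [0.001, 0.002, -1.0]]
wrist_force: [-2.0, -5.8, 4.4]
width: 0.345
gripper_force: 81.5
```

Call:
send_rows(rows=[0, 0, 0, 0, 0, -0.1, 0.9, 0, 0, 0, 0, 0, 0, 0.9])

```text
clock: 3.72
eef_pos: [0.4586, -0.0874, 0.1119]
tcp_rot: [[0.974, 0.225, 0.002], [0.225, -0.974, -0.001], [0.001, 0.002, -1.0]]
wrist_force: [-0.6, -5.4, 0.5]
width: 0.343
gripper_force: 81.4
```

Call:
send_rows(rows=[0, 0, 0, 0, 0, 0, 0.3, 0, 0, 0, 0, 0, 0, 0.3, 0, 0, 0, 0, 0, 0, 0.3, 0, 0, 0, 0, 0, 0, 0.3, 0, 0, 0, 0, 0, -1.5, 0.3, 0, 0, 0, 0, 0, -3, 0.3, 0, 0, 0, 0, 0, -3, 0.3, 0, 0, 0, 0, 0, -3, 0.3, 0, 0, 0, 0, 0, 0, 0.3])

```text
clock: 4.47
eef_pos: [0.4597, -0.0872, 0.221]
tcp_rot: [[0.974, 0.225, 0.007], [0.225, -0.974, -0.002], [0.006, 0.004, -1.0]]
wrist_force: [0.3, -0.5, -0.4]
width: 0.697
gripper_force: 0.0
```

```bash
python3 - <<'E'
from h import *
W=robot.grab_frame("wrist");S=robot.grab_frame("scene");T=robot.grab_frame("top");s=robot.state();print(s["eef_pos"],s["clock"],s["wrist_force"])
b=blobs(W,*RED,60)[0];print(cen(b),cv2.boundingRect(b))
for r in(.104,.124): print(plane(W,cen(b),r))
a=blobs(S,*RED,10,(270,140,310,190)); 
for x in a[:2]:print("S",cen(x),cv2.boundingRect(x),cv2.contourArea(x))
t=blobs(T,*RED,10,(365,305,410,350));print("T",[cen(x) for x in t])
o=blobs(W,*ORG,60);print("orange",[cv2.boxPoints(cv2.minAreaRect(x)).tolist() for x in o[:2]])
cv2.imwrite("pics/s2.png",cv2.resize(S["pixels"][140:290,160:400],None,fx=3,fy=3))
E
```

```text
[ 0.4579 -0.0867  0.2161] 4.6167 [0.0854 0.7325 0.0758]
[319.0049 250.3092] (295, 225, 49, 51)
[ 0.4539 -0.0878  0.104 ]
[ 0.4605 -0.0862  0.124 ]
S [287.3619 160.6655] (281, 154, 14, 15) 146.0
T []
orange [[[7.704437255859375, 24.09838104248047], [113.13288116455078, 20.951255798339844], [116.05876922607422, 118.96839141845703], [10.630325317382812, 122.11551666259766]]]
```

View pics/s2.png

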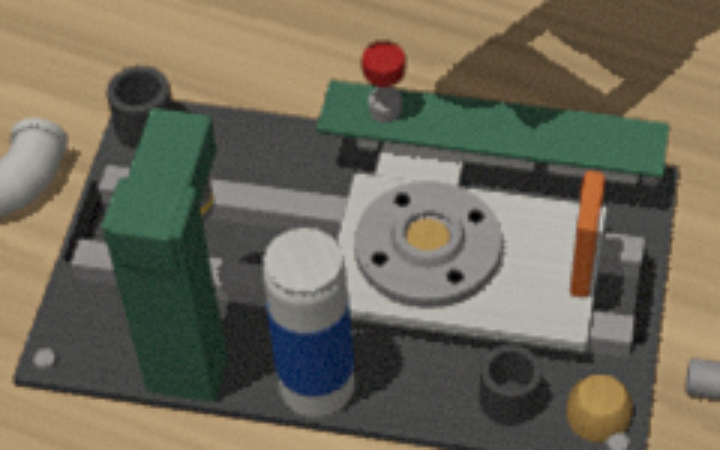

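The zoomed scene crop shows the red knob at (384,62) raised on its neck above the bushing, so it is latched out. The carriage has not moved. Next is the +y side of the paddle.

Call:
send_rows(rows=[0, 0, 0, 1.5, -3, 0, 0.9, 0, 0, 0, 1.5, -3, 0, 1, 0, 0, 0, 1.5, -3, 0, 1, 0, 0, 0, 1.5, -3, 0, 1, 0, 0, 0, 1.5, -3, 0, 1, 0, 0, 0, 1.5, -3, 0, 1, 0, 0, 0, 1.2, -2.5, 0, 1, 0, 0, 0, 0, 0, 0, 1, 0, 0, 0, 0, 0, 0, 1])

```text
clock: 5.37
eef_pos: [0.5109, 0.1369, 0.2145]
tcp_rot: [[0.974, 0.227, -0.003], [0.227, -0.974, -0.001], [-0.003, -0.0, -1.0]]
wrist_force: [0.0, 0.1, -0.4]
width: -0.003
gripper_force: 0.0
```

```bash
python3 - <<'E'
from h import *
W=robot.grab_frame("wrist");s=robot.state();print(s["eef_pos"],s["clock"],s["width"]);R=np.array(s["tcp_rot"]);print(R)
cv2.imwrite("pics/w3.png",W["pixels"])
for b in blobs(W,*ORG,60)[:2]:
  print(cen(b),cv2.boundingRect(b))
  for z in(.105,.125):
    q=np.array([plane(W,p,z) for p in cv2.boxPoints(cv2.minAreaRect(b))]);print((q-s["eef_pos"])@R*100)
E
```

```text
[0.5108 0.136  0.2148] 5.4167 0.000845410998910999
[[ 0.9741  0.2261 -0.0026]
 [ 0.2261 -0.9741 -0.0006]
 [-0.0027 -0.     -1.    ]]
[394.8395 239.2022] (374, 189, 36, 97)
[[ 3.7355  3.2643 10.9732]
 [ 3.9563  5.2861 10.9726]
 [-2.7631  6.4772 10.9906]
 [-3.0239  4.2844 10.9913]]
[[ 4.0866  2.9823  8.9723]
 [ 4.2891  4.8363  8.9717]
 [-1.8728  5.9285  8.9882]
 [-2.1119  3.9177  8.9889]]
```

View pics/w3.png

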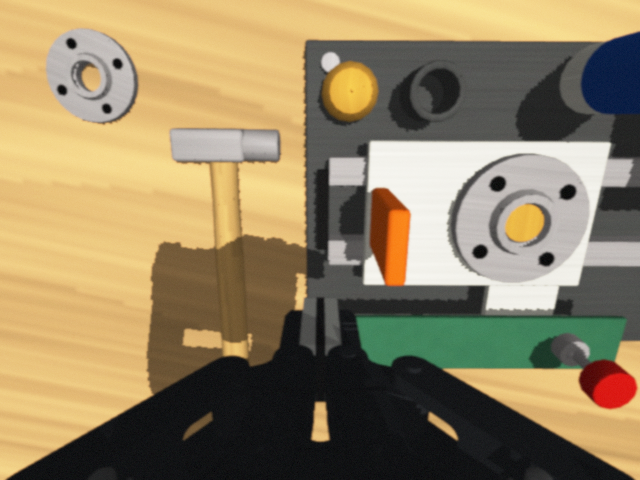

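The paddle's top face is at about (398,246) and its +y face lies about 4 cm ahead in tool y. The fingers are shut at (320,330) with clear space below them.

Call:
send_rows(rows=[0, 0, 0, 0.2, 0, 3.5, 1, 0, 0, 0, 0.2, 0, 3.5, 1, 0, 0, 0, 0, 0, 3, 1, 0, 0, 0, 0, 0, 1.5, 1, 0, 0, 0, 0, 0, 0.5, 1, 0, 0, 0, 0, 1, 0, 1, 0, 0, 0, 0, 0.6, 0, 1, 0, 0, 0, 0, 0.3, 0, 1, 0, 0, 0, 0, 0, 0, 1])

```text
clock: 6.17
eef_pos: [0.5204, 0.1171, 0.0975]
tcp_rot: [[0.975, 0.224, 0.002], [0.224, -0.975, 0.0], [0.002, 0.0, -1.0]]
wrist_force: [-0.0, -0.6, -0.8]
width: 0.001
gripper_force: 0.0
```

Call:
send_rows(rows=[0, 0, 0, 0, 0.2, 0, 1, 0, 0, 0, 0, 0.2, 0, 1, 0, 0, 0, 0, 0.2, 0, 1, 0, 0, 0, 0, 0.2, 0, 1])

```text
clock: 6.5
eef_pos: [0.5216, 0.1106, 0.0968]
tcp_rot: [[0.974, 0.225, 0.001], [0.225, -0.974, 0.0], [0.001, 0.0, -1.0]]
wrist_force: [-0.7, 2.8, 5.8]
width: 0.004
gripper_force: 3.5
```

Call:
send_rows(rows=[0, 0, 0, 0, 0.4, 0, 1, 0, 0, 0, 0, 0.7, 0, 1, 0, 0, 0, 0, 0.8, 0, 1, 0, 0, 0, 0, 0.8, 0, 1, 0, 0, 0, 0, 0.8, 0, 1, 0, 0, 0, 0, 0.8, 0, 1, 0, 0, 0, 0, 0.8, 0, 1, 0, 0, 0, 0, 0.8, 0, 1, 0, 0, 0, 0, 0.7, 0, 1, 0, 0, 0, 0, 0.4, 0, 1, 0, 0, 0, 0, 0.2, 0, 1, 0, 0, 0, 0, 0, 0, 1])

```text
clock: 7.5
eef_pos: [0.5379, 0.0398, 0.0967]
tcp_rot: [[0.974, 0.225, 0.001], [0.225, -0.974, -0.0], [0.001, 0.0, -1.0]]
wrist_force: [-0.4, 0.2, 5.8]
width: -0.008
gripper_force: 2.1
```

```bash
python3 - <<'E'
from h import *
W=robot.grab_frame("wrist");T=robot.grab_frame("top");S=robot.grab_frame("scene");s=robot.state();print(s["eef_pos"],s["clock"],s["wrist_force"])
print("s",np.array(s["eef_pos"])@[.225,-.974,0])
o=blobs(T,*ORG,10,(250,230,480,320));print([(cen(x),cv2.contourArea(x)) for x in o[:3]])
o2=blobs(S,*ORG,10,(180,150,380,260));print([(cen(x),cv2.contourArea(x)) for x in o2[:3]])
print(plane(T,(287.6,291.1),.12))
for x in o[:3]:print(plane(T,cen(x),.12))
cv2.imwrite("pics/s3.png",np.vstack([cv2.resize(S["pixels"][140:290,160:400],None,fx=2,fy=2),cv2.resize(T["pixels"][210:350,240:480],None,fx=2,fy=2)]))
E
```

```text
[0.5378 0.0401 0.0966] 7.65 [-0.1974 -0.5927  4.3077]
s 0.0819683318682162
[]
[(array([316.3435, 217.534 ]), 98.0)]
[0.522  0.0903 0.12  ]
```

View pics/s3.png

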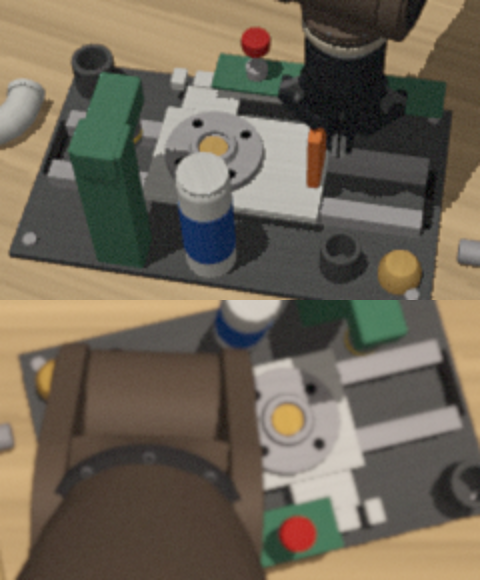

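```bash
python3 - <<'E'
from h import *
S=robot.grab_frame("scene");T=robot.grab_frame("top")
d=np.array([.225,-.974,0])
for z in(.09,.11):print("scene",(plane(S,(316.34,217.53),z)-plane(S,(356.51,206.54),z))@d)
I=dict(T);I["pixels"]=cv2.imread("pics/top0.png")
Y=((15,100,120),(28,255,255))
a=blobs(I,*Y,20,(330,265,362,292));b=blobs(T,*Y,20,(368,255,400,285))
print(cen(a[0]),cen(b[0]),(plane(T,cen(b[0]),.06)-plane(T,cen(a[0]),.06))@d)
E
```

```text
scene 0.07743553759172118
scene 0.07573930780864876
[345.0038 278.5692] [383.4855 269.2894] 0.07705705769725975
```

The crops show the carriage slid most of the way, about 77 mm by both views. The flange is still on its spigot and the knob is still out at (256,42). Now to press the knob in.

Call:
send_rows(rows=[0, 0, 0, 0, -1, 0, 1, 0, 0, 0, 0, 0, -3.5, 1, 0, 0, 0, 0, 0, -3.5, 1, 0, 0, 0, -3, 2, 0, 1, 0, 0, 0, -3, 3, 0, 1, 0, 0, 0, -2.5, 3.2, 0, 1, 0, 0, 0, -2, 3.4, 0, 1, 0, 0, 0, 0, 0, 0, 1, 0, 0, 0, 0, 0, 0, 1])

```text
clock: 8.5
eef_pos: [0.459, -0.087, 0.1662]
tcp_rot: [[0.975, 0.221, -0.0], [0.221, -0.975, 0.0], [-0.0, -0.0, -1.0]]
wrist_force: [-0.5, -0.3, 0.2]
width: -0.001
gripper_force: 0.0
```

Now over the knob; descending to contact (expected at TCP z about 0.135).

Call:
send_rows(rows=[0, 0, 0, 0, 0, 1.2, 1, 0, 0, 0, 0, 0, 1.0, 1, 0, 0, 0, 0, 0, 0.5, 1, 0, 0, 0, 0, 0, 0.2, 1, 0, 0, 0, 0, 0, 0.2, 1, 0, 0, 0, 0, 0, 0, 1])

```text
clock: 9.0
eef_pos: [0.4597, -0.0854, 0.1352]
tcp_rot: [[0.974, 0.226, -0.0], [0.226, -0.974, 0.0], [-0.0, -0.0, -1.0]]
wrist_force: [-1.2, -0.2, -0.8]
width: -0.0
gripper_force: 0.0
```

Call:
send_rows(rows=[0, 0, 0, 0, 0, 0.2, 1, 0, 0, 0, 0, 0, 0.2, 1, 0, 0, 0, 0, 0, 0.2, 1, 0, 0, 0, 0, 0, 0, 1])

```text
clock: 9.33
eef_pos: [0.4595, -0.086, 0.129]
tcp_rot: [[0.974, 0.225, -0.0], [0.225, -0.974, -0.0], [-0.0, 0.0, -1.0]]
wrist_force: [-0.9, 0.2, 0.9]
width: 0.0
gripper_force: 0.0
```

Call:
send_rows(rows=[0, 0, 0, 0, 0, 0.2, 1, 0, 0, 0, 0, 0, 0.2, 1, 0, 0, 0, 0, 0, 0, 1])

```text
clock: 9.58
eef_pos: [0.4594, -0.086, 0.1249]
tcp_rot: [[0.974, 0.225, -0.0], [0.225, -0.974, 0.0], [-0.0, -0.0, -1.0]]
wrist_force: [-0.5, -0.8, -1.0]
width: 0.001
gripper_force: 0.0
```

Call:
send_rows(rows=[0, 0, 0, 0, 0, 0.2, 1, 0, 0, 0, 0, 0, 0.1, 1, 0, 0, 0, 0, 0, 0, 1])

```text
clock: 9.83
eef_pos: [0.4598, -0.0861, 0.1236]
tcp_rot: [[0.974, 0.225, 0.001], [0.225, -0.974, -0.001], [0.001, 0.001, -1.0]]
wrist_force: [-6.4, 1.2, 23.1]
width: 0.002
gripper_force: 11.7
```

```bash
python3 - <<'E'
from h import *
S=robot.grab_frame("scene");s=robot.state();print(s["eef_pos"],s["wrist_force"])
for x in blobs(S,*RED,5,(260,135,320,195))[:2]:print("S",cen(x),cv2.boundingRect(x),cv2.contourArea(x))
E
```

```text
[ 0.4597 -0.0861  0.1236] [-4.8924  1.0204 22.844 ]
S [287.303  167.2449] (281, 162, 14, 10) 66.0
```

The force of 23 N at TCP z 0.1236 means the knob top is at about 0.113, so the pin is resting on the bar (rise about 9 mm). Back to the paddle.

Call:
send_rows(rows=[0, 0, 0, 0, 0, -1.5, 1, 0, 0, 0, 0, 0, -3, 1, 0, 0, 0, 2, -3.4, 0, 1, 0, 0, 0, 2.5, -3.2, 0, 1, 0, 0, 0, 3, -3, 0, 1, 0, 0, 0, 2.9, -2, 0, 1, 0, 0, 0, 0, -0.2, 0, 1, 0, 0, 0, 0, 0, 3.5, 1, 0, 0, 0, 0, 0, 2.5, 1, 0, 0, 0, 0, 0, 1.1, 1, 0, 0, 0, 0, 0.5, 0, 1, 0, 0, 0, 0, 0, 0, 1])

```text
clock: 10.88
eef_pos: [0.5351, 0.0461, 0.096]
tcp_rot: [[0.974, 0.225, -0.001], [0.225, -0.974, -0.0], [-0.001, -0.0, -1.0]]
wrist_force: [-0.4, 0.0, -0.4]
width: 0.001
gripper_force: 0.0
```

```bash
python3 - <<'E'
from h import *
S=robot.grab_frame("scene");s=robot.state();print(s["eef_pos"],s["wrist_force"],np.array(s["eef_pos"])@[.225,-.974,0])
for x in blobs(S,*RED,5,(260,135,320,195))[:2]:print("S",cen(x),cv2.boundingRect(x),cv2.contourArea(x))
for x in blobs(S,*ORG,10,(180,150,380,260))[:1]:print(cen(x))
E
```

```text
[0.5354 0.0463 0.0968] [-0.5848  0.4505  0.2259] 0.07538030587040476
S [287.3389 164.0324] (281, 157, 14, 15) 149.0
[316.4201 217.0608]
```

Knob row 164 lies midway between home (166.8) and out (160.7), so the rise is about 9 mm and the pin is on the bar. Now a slow push.

Call:
send_rows(rows=[0, 0, 0, 0, 0.3, 0, 1, 0, 0, 0, 0, 0.2, 0, 1, 0, 0, 0, 0, 0.15, 0, 1, 0, 0, 0, 0, 0.1, 0, 1, 0, 0, 0, 0, 0.1, 0, 1, 0, 0, 0, 0, 0.1, 0, 1, 0, 0, 0, 0, 0.1, 0, 1, 0, 0, 0, 0, 0.1, 0, 1, 0, 0, 0, 0, 0.1, 0, 1])

```text
clock: 11.68
eef_pos: [0.5379, 0.0353, 0.0968]
tcp_rot: [[0.974, 0.225, 0.001], [0.225, -0.974, 0.001], [0.001, -0.0, -1.0]]
wrist_force: [-0.9, 6.8, 4.8]
width: -0.001
gripper_force: 3.6
```

Call:
send_rows(rows=[0, 0, 0, 0, 0.1, 0, 1, 0, 0, 0, 0, 0.1, 0, 1, 0, 0, 0, 0, 0.1, 0, 1, 0, 0, 0, 0, 0.1, 0, 1, 0, 0, 0, 0, 0.1, 0, 1, 0, 0, 0, 0, 0.1, 0, 1])

```text
clock: 12.18
eef_pos: [0.5393, 0.0294, 0.0968]
tcp_rot: [[0.974, 0.225, 0.001], [0.225, -0.974, 0.001], [0.001, -0.0, -1.0]]
wrist_force: [-1.5, 6.1, 3.9]
width: -0.001
gripper_force: 3.5
```

Call:
send_rows(rows=[0, 0, 0, 0, 0.1, 0, 1, 0, 0, 0, 0, 0.1, 0, 1, 0, 0, 0, 0, 0.1, 0, 1, 0, 0, 0, 0, 0.1, 0, 1])

```text
clock: 12.52
eef_pos: [0.5402, 0.0255, 0.0968]
tcp_rot: [[0.974, 0.225, 0.001], [0.225, -0.974, 0.0], [0.001, -0.0, -1.0]]
wrist_force: [-0.5, 6.1, 4.4]
width: -0.004
gripper_force: 3.5
```

Call:
send_rows(rows=[0, 0, 0, 0, 0.1, 0, 1, 0, 0, 0, 0, 0.1, 0, 1, 0, 0, 0, 0, 0.1, 0, 1, 0, 0, 0, 0, 0.1, 0, 1])

```text
clock: 12.85
eef_pos: [0.541, 0.0216, 0.0968]
tcp_rot: [[0.974, 0.225, 0.001], [0.225, -0.974, 0.0], [0.001, -0.0, -1.0]]
wrist_force: [-0.6, 7.3, 4.4]
width: -0.004
gripper_force: 3.6
```

Call:
send_rows(rows=[0, 0, 0, 0, 0.1, 0, 1, 0, 0, 0, 0, 0.1, 0, 1, 0, 0, 0, 0, 0.1, 0, 1, 0, 0, 0, 0, 0.1, 0, 1])

```text
clock: 13.18
eef_pos: [0.5419, 0.0177, 0.0968]
tcp_rot: [[0.974, 0.225, 0.001], [0.225, -0.974, 0.0], [0.001, -0.0, -1.0]]
wrist_force: [-1.5, 6.1, 5.1]
width: -0.001
gripper_force: 3.5
```

Call:
send_rows(rows=[0, 0, 0, 0, 0.1, 0, 1, 0, 0, 0, 0, 0.1, 0, 1, 0, 0, 0, 0, 0.1, 0, 1, 0, 0, 0, 0, 0.1, 0, 1])

```text
clock: 13.52
eef_pos: [0.5428, 0.0138, 0.0968]
tcp_rot: [[0.974, 0.225, 0.001], [0.225, -0.974, 0.0], [0.001, -0.0, -1.0]]
wrist_force: [-0.8, 6.6, 4.4]
width: -0.0
gripper_force: 3.5
```

Call:
send_rows(rows=[0, 0, 0, 0, 0.1, 0, 1, 0, 0, 0, 0, 0.1, 0, 1, 0, 0, 0, 0, 0.1, 0, 1, 0, 0, 0, 0, 0.1, 0, 1])

```text
clock: 13.85
eef_pos: [0.5437, 0.0099, 0.0968]
tcp_rot: [[0.974, 0.225, 0.0], [0.225, -0.974, 0.0], [0.001, -0.0, -1.0]]
wrist_force: [-1.5, 6.7, 3.7]
width: -0.002
gripper_force: 3.6
```

Call:
send_rows(rows=[0, 0, 0, 0, 0.1, 0, 1, 0, 0, 0, 0, 0.1, 0, 1, 0, 0, 0, 0, 0.1, 0, 1, 0, 0, 0, 0, 0.1, 0, 1])

```text
clock: 14.18
eef_pos: [0.5446, 0.006, 0.0968]
tcp_rot: [[0.974, 0.225, 0.0], [0.225, -0.974, 0.001], [0.0, -0.0, -1.0]]
wrist_force: [-1.2, 7.5, 5.0]
width: -0.001
gripper_force: 3.8
```

Call:
send_rows(rows=[0, 0, 0, 0, 0.1, 0, 1, 0, 0, 0, 0, 0.1, 0, 1, 0, 0, 0, 0, 0.1, 0, 1, 0, 0, 0, 0, 0.1, 0, 1])

```text
clock: 14.52
eef_pos: [0.5455, 0.0021, 0.0968]
tcp_rot: [[0.974, 0.225, 0.0], [0.225, -0.974, 0.0], [0.001, -0.0, -1.0]]
wrist_force: [-0.8, 5.4, 3.9]
width: 0.0
gripper_force: 3.4
```

Call:
send_rows(rows=[0, 0, 0, 0, 0.1, 0, 1, 0, 0, 0, 0, 0.1, 0, 1, 0, 0, 0, 0, 0.1, 0, 1, 0, 0, 0, 0, 0.1, 0, 1])

```text
clock: 14.85
eef_pos: [0.5466, -0.0023, 0.0967]
tcp_rot: [[0.974, 0.225, 0.001], [0.225, -0.974, -0.0], [0.001, 0.0, -1.0]]
wrist_force: [-2.7, 7.3, 5.8]
width: -0.004
gripper_force: 4.7
```

```bash
python3 - <<'E'
from h import *
S=robot.grab_frame("scene");s=robot.state();print(s["eef_pos"],s["wrist_force"],np.array(s["eef_pos"])@[.225,-.974,0]-.005)
for x in blobs(S,*RED,5,(260,135,320,195))[:2]:print("S",cen(x),cv2.boundingRect(x),cv2.contourArea(x))
for x in blobs(S,*ORG,10,(180,150,380,260))[:1]:print(cen(x),[(plane(S,cen(x),.1)-plane(S,(356.51,206.54),.1))@[.225,-.974,0]])
E
```

```text
[ 0.5465 -0.0023  0.0967] [-0.9742  5.6741  5.5995] 0.1202000894269327
S [284.9514 166.5916] (281, 160, 9, 15) 75.5
[295.6556 213.4648] [np.float64(0.11947487283420087)]
```

The knob's top row is back to 160, the home value, so it seems to have dropped in. I'll back off and look.

Call:
send_rows(rows=[0, 0, 0, 0, -0.5, 0, 1, 0, 0, 0, 0, -1, 0, 1, 0, 0, 0, 0, -1, 0, 1, 0, 0, 0, 0, 0, -3.5, 1, 0, 0, 0, 0, 0, -3.5, 1, 0, 0, 0, -1.5, -1.5, 0, 1, 0, 0, 0, 0, 0, 0, 1])

```text
clock: 15.48
eef_pos: [0.521, 0.0351, 0.1676]
tcp_rot: [[0.974, 0.226, 0.001], [0.226, -0.974, -0.0], [0.001, 0.0, -1.0]]
wrist_force: [0.4, -0.2, -0.2]
width: 0.001
gripper_force: 0.0
```

```bash
python3 - <<'E'
from h import *
S=robot.grab_frame("scene");W=robot.grab_frame("wrist");s=robot.state();print(s["eef_pos"],s["wrist_force"])
for x in blobs(S,*RED,5,(260,135,320,195))[:2]:print("S",cen(x),cv2.boundingRect(x),cv2.contourArea(x))
for x in blobs(S,*ORG,10,(180,150,380,260))[:1]:print(cen(x),[(plane(S,cen(x),.1)-plane(S,(356.51,206.54),.1))@[.225,-.974,0]])
cv2.imwrite("pics/s4.png",cv2.resize(S["pixels"][140:290,160:400],None,fx=3,fy=3))
E
```

```text
[0.5224 0.0341 0.1663] [-0.8403 -1.4451  0.1702]
S [287.6067 167.0122] (281, 160, 14, 15) 150.0
[296.7131 206.0129] [np.float64(0.1207311376452794)]
```

View pics/s4.png

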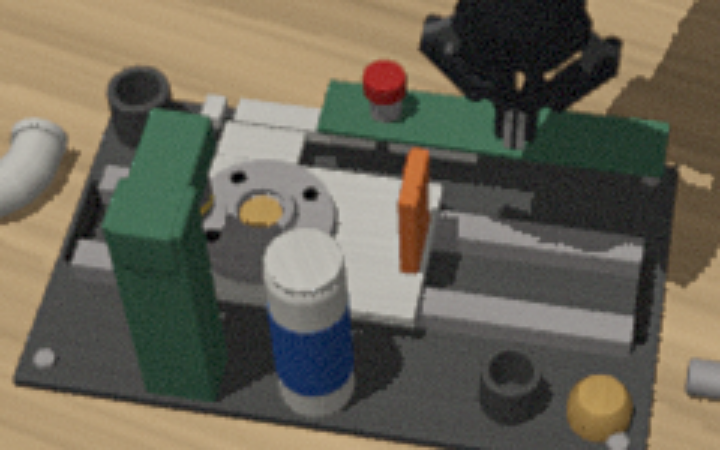

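The knob is at (384,83) in the crop, sitting low on its bushing at the home height. The carriage is at about 0.120 with the flange under the head. I'll press the knob once to make sure it is fully home.

Call:
send_rows(rows=[0, 0, 0, -2.5, 2, 0, 1, 0, 0, 0, -2.5, 2.8, 0, 1, 0, 0, 0, -2.3, 2.8, 0, 1, 0, 0, 0, -1.6, 2.7, 0, 1, 0, 0, 0, 0, 0, 0, 1, 0, 0, 0, 0, 0, 2, 1, 0, 0, 0, 0, 0, 1.5, 1, 0, 0, 0, 0, 0, 1, 1, 0, 0, 0, 0, 0, 0.5, 1, 0, 0, 0, 0, 0, 0, 1])

```text
clock: 16.42
eef_pos: [0.4594, -0.0869, 0.1155]
tcp_rot: [[0.974, 0.225, -0.002], [0.225, -0.974, 0.0], [-0.001, -0.001, -1.0]]
wrist_force: [0.1, -0.5, -1.0]
width: 0.003
gripper_force: 0.0
```

Call:
send_rows(rows=[0, 0, 0, 0, 0, 0.1, 1, 0, 0, 0, 0, 0, 0.1, 1, 0, 0, 0, 0, 0, 0, 1])

```text
clock: 16.67
eef_pos: [0.4597, -0.087, 0.115]
tcp_rot: [[0.974, 0.225, 0.001], [0.225, -0.974, -0.0], [0.001, 0.0, -1.0]]
wrist_force: [-1.9, 0.9, 14.3]
width: 0.002
gripper_force: 6.9
```

Call:
send_rows(rows=[0, 0, 0, 0, 0, 0.07, 1, 0, 0, 0, 0, 0, 0, 1, 0, 0, 0, 0, 0, 0, 1])

```text
clock: 16.92
eef_pos: [0.4598, -0.087, 0.1149]
tcp_rot: [[0.974, 0.225, 0.001], [0.225, -0.974, -0.001], [0.001, 0.001, -1.0]]
wrist_force: [-5.1, 2.1, 24.7]
width: 0.001
gripper_force: 12.3
```

It meets a hard stop 8.7 mm below the on-bar height, so the knob is home. Retreating.

Call:
send_rows(rows=[0, 0, 0, 0, 0, -1.5, 1, 0, 0, 0, 0, 0, -3.5, 1, 0, 0, 0, 0, 0, -3.5, 1, 0, 0, 0, 0, 0, -3, 1, 0, 0, 0, 0, -3, 0, 1, 0, 0, 0, 0, -3, 0, 1, 0, 0, 0, 0, 0, 0, 1, 0, 0, 0, 0, 0, 0, 1])

```text
clock: 17.58
eef_pos: [0.4457, -0.0276, 0.2288]
tcp_rot: [[0.974, 0.227, 0.0], [0.227, -0.974, -0.0], [0.0, 0.0, -1.0]]
wrist_force: [-0.1, -0.7, 0.3]
width: -0.0
gripper_force: 0.0
```

```bash
python3 - <<'E'
from h import *
S=robot.grab_frame("scene")
x=blobs(S,*RED,5,(260,135,320,195))[0];print(cen(x),cv2.boundingRect(x))
x=blobs(S,*ORG,10,(180,150,380,260))[0];print(cen(x))
s=robot.state();print(s["wrist_force"],s["clock"])
print(robot.job_done())
E
```

```text
[287.6285 166.9517] (281, 160, 14, 15)
[297.5197 198.8462]
[-0.8835  0.3147 -0.1418] 17.6333
the job is handed in; nothing more can be done
None
```

The job is handed in: the carriage is at the working place (about 0.120 m travel), its pin dropped into the hidden hole, the knob checked fully home, and the robot clear of everything at about 17.6 s; the judge's verdict was not shown.

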